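Fit the long spindle and draw the cone stand out one hole

TASK

Take the long spindle out of the wooden block and stand it upright in the cup of the extending thread-cone stand, then let go of it. Then pull up the stand's spring lock knob, slide the section outward (cup end leading, away from the knob) to the next hole only, and let the pin drop fully home in it. Finish while still gripping the knob with the pin held home, the spindle still standing in the cup and everything else undisturbed.

Things in the scene. Friction and masses are not known exactly. Their poses are not given: they have to be found in the camera images.
- long_spindle: the one long aluminium spindle: plain round rod, 16 mm diameter, 170 mm long, about 0.1 kg, foot and top slightly chamfered. It starts upright in one of the three sockets of the wooden block, beside two shorter rods of the same diameter. Origin at the centre of its lower end, z along the rod to the top.
- block: fixed wooden holder block, 64 (x) x 190 (y) x 45 mm high, on the table; origin at the centre of its underside. Three sockets in a row along its own y at -60, 0 and +60 mm, 18 mm wide and 35 mm deep (socket floors 10 mm above the table), so the long spindle's top stands 180 mm above the table at first.
- short_spindle_a: short aluminium rod, 16 mm diameter, 110 mm long, upright in a socket of the block (top 120 mm above the table); stays there. Origin at the centre of its lower end.
- short_spindle_b: a second short rod like short_spindle_a, in another socket; stays there.
- stand: fixed base and rail of the cone stand: dark steel plate 100 x 330 x 18 mm with a steel rail along its own y, 32 mm wide, top 55 mm above the table, four holes in a row, 12 mm long, 50 mm pitch. Origin on the table under the rail, plate from y = -160 to +170 mm. Outward is its +y. At the start the lock knob's axis is at y = -80 mm, the cup's at y = +60 mm, both at x = 0.
- section (a joint): position (m) along the stand's +y of the aluminium sliding section: two bars astride the rail, carrying the lock plunger and, 140 mm further out, the cup. 0 at the start, pin in the second hole; grows outward; other holes at -0.05, +0.05 (the next) and +0.10; travel -0.053 to 0.103. The locked pin has 1.5 mm of play each way. Friction 2.5 N, mass 0.9 kg.
- plunger (a joint): height (m) of the spring lock plunger: 0 = pin home in a hole, 0.018 = fully up. The 9 mm pin with round tip goes 10 mm into the rail: it clears it above 0.010 and rides at 0.010 between holes. The spring pulls it down with 3 N when home, 6 N when up; let down over a hole it drops in, centred by its tip from up to 3 mm off.
- knob: round black knob on top of the plunger, 27 mm diameter, 30 mm tall, axis upright; origin at the centre of its underside, 97 mm above the table when the pin is home. Rises with the plunger, slides with the section. Below it are only a 22 mm bushing (top 86 mm above the table) and a bridge 56 x 40 mm (top at 73 mm).
- knob_grip (a point): point on the knob's axis where to grip it, 18 mm above its underside (115 mm above the table when home); axes are the stand's axes
- cup_mouth (a point): centre of the mouth of the dark steel cup on the section's outer end, 115 mm above the table. Cup outside 31 mm diameter flaring to 41 mm at the rim; inside 21 mm diameter, with a funnel to about 31 mm in the top 10 mm. Moves with the section.
- cup_floor (a point): centre of the cup's inner floor, 45 mm below its mouth (70 mm above the table); the spindle's lower end rests here when it is seated
- cone_a: upright straight-sided cone of wound sewing thread, 62 mm across, 125 mm tall, white core showing at the top; bystander, origin at the centre of its underside
- cone_b: upright straight-sided cone of wound sewing thread, 62 mm across, 125 mm tall, white core showing at the top; bystander, origin at the centre of its underside
- cone_c: upright straight-sided cone of wound sewing thread, 62 mm across, 125 mm tall, white core showing at the top; bystander, origin at the centre of its underside
- cone_d: upright straight-sided cone of wound sewing thread, 62 mm across, 110 mm tall, white core showing at the top; bystander, origin at the centre of its underside
- bare_core: empty white plastic cone core, 44 mm across at the base, 85 mm tall, standing; bystander, origin at the centre of its underside
- small_carton: small cardboard carton 110 x 130 x 80 mm; bystander, origin at the centre of its underside
There are look-alikes about, which are no part of the job. Leave any blue or red look-alike of the long_spindle alone.

How it is judged:
On the way, in this order (a step that is already met when the one before it is completed fails the run):
1. the long spindle stands upright on the floor of the cup, let go, with the section still locked in its first hole (horizontal distance between long_spindle and cup_floor below 0.006 m and z of long_spindle in the frame of cup_floor between -0.004 and 0.005 m and angle between long_spindle's own z axis and vertical below 0.15 rad and contact force between the fingers and long_spindle below 0.2 N and value of joint section between -0.006 and 0.006 m and value of joint plunger below 0.003 m), for 0.2 s.
2. the lock plunger is pulled up clear of the rail (value of joint plunger above 0.0095 m), for 0.05 s.
At the end, for the whole second after the job is handed in: The section rests within 4 mm of the next hole outward (joint at 0.05), the pin is home (within 2 mm), the fingers grip the knob with more than 1 N, and the long spindle, untouched by the robot, stands on the cup floor (within 5 mm in height, 6 mm sideways, leaning less than 0.15 rad) (horizontal distance between long_spindle and cup_floor below 0.006 m and z of long_spindle in the frame of cup_floor between -0.004 and 0.005 m and angle between long_spindle's own z axis and vertical below 0.15 rad and value of joint section between 0.046 and 0.054 m and velocity of joint section between -0.01 and 0.01 m/s and value of joint plunger below 0.002 m and contact force between the fingers and knob above 1 N and contact force between each of the arm, the fingers and long_spindle below 0.2 N); the arm keeps its last pose, push and grip.
It fails at once if a short spindle is moved more than 20 mm (distance of any of short_spindle_a, short_spindle_b from where it was at the start of the episode above 0.02 m).
It fails at once if a thread cone, the bare core or the small carton is moved more than 30 mm (distance of any of cone_a, cone_b, cone_c, cone_d, bare_core, small_carton from where it was at the start of the episode above 0.03 m).
It fails at once if the section is drawn more than 25 mm past the next hole (value of joint section above 0.075 m).
It also fails if it takes over 50 s, if anything falls off the work surface, if the arm or the gripper's body presses on something with over 40 N, if the wrist force passes 120 N, or if a joint passes its speed limit or range.

ROBOT

A 7-joint arm with a two-finger parallel gripper is mounted at the origin on the work surface. World frame = base frame: x ahead of the robot, y to its left, z up, the work surface at z = 0. Lengths are in m, angles in rad, forces in N, time in s.
With the tool pointing down it reaches from about 0.425 to 0.825 m from the base axis. Payload 3.6 kg.
Tool frame: the origin (TCP) lies at the very end of the fingers, on their centre line; the grasp point (between the pads) lies 19 mm behind it; z points along the fingers, y is the line along which they close (so a half turn about z gives the same grasp; the last joint's range is limited). The gripper opens to 93 mm and grips with 3 to 60 N. Pads are 15 mm wide; open, the fingers measure 128 mm over their backs; the gripper's body (75 mm by 188 mm) begins 65 mm behind the grasp point.
Start: joints at [-1.341, 0.615, -0.013, 1.423, 0.008, 1.103, -0.04], TCP at [0.165, 0.629, 0.219] pointing down, gripper open.
Joint ranges: [-3.12, 3.12], [-0.3, 2.06], [-1.34, 1.32], [0.26, 2.42], [-1.36, 4.5], [0.01, 1.98], [-2.84, 2.84]. Speed limits (rad/s): [2.79, 2.79, 3.14, 3.14, 3.14, 3.14, 3.14].

INTERFACE

Orientations are given as [roll, pitch, yaw] about the fixed x, y, z axes, in that order (R = Rz(yaw) Ry(pitch) Rx(roll)).
In Python, from rig import arm, viewer gives the robot as it stands.
- The arm moves only by the shell command python3 -m handwheel 'ROWS' [OPENING]. ROWS is JSON, a list of rows, each a list of 6 numbers: the shift along the tool's x, y, z in cm, then the turn, a rotation vector about the tool's x, y, z in rad. In form: [[dx, dy, dz, rx, ry, rz], ...]. A call has 1 to 20 rows; each row is the pose to reach, as a shift and turn from the pose commanded when the call began, along the tool's axes at that moment; what a row does not reach only later rows make up. A row lasts 1/10 s, in which the tool goes at most 50 mm and 8.59 degrees, less where a joint would pass 70% of its speed; a pose out of reach is approached as far as the arm can. A call with a gripper value outside its range is refused whole. OPENING is the finger opening in cm, from 0 to 9.3, set as the call begins (- or left out, the last holds). The fingers move at their own pace and stop on an object; the grip force is fixed at half the most. Time passes only in rows, so rows that repeat a pose let the fingers close. It gives the time, the measured TCP pose, the force, the opening and the grip force at its end, in the units of the state.
- arm.state(): the state, without advancing time (a new reading comes with each control period).
- viewer.get_image(name): name is "scene" or "top" or "wrist"; returns a dict with "frame" (420x560x3 uint8, red, green, blue), "z_map" (420x560 float32, m along the optical axis (not along the pixel's ray), 0 where there is no reading), "fx", "fy", "cx", "cy" (pixels), "distortion" ([k1, k2, p1, p2, k3] as OpenCV has them; the pictures are not rectified), "R" (3x3) and "t" (3): a world point X has camera coordinates R X + t; the wrist camera has in their place "hand_eye" (4x4, takes a point from camera to tool coordinates, whose origin is the TCP and whose axes are the flange's). Camera axes: x right, y down, z forward; pixel columns grow to the right and rows downward; lengths in m; the calibration is good to about 2 mm. A picture is of the moment at which its call begins: read the wrist's pose just before it.
- arm.job_done(): hands the job in; it is judged then, once.
The state is a dict: "t": time; "joints": joint angles; "joint_velocities": joint speeds; "joint_efforts": joint torques, N m; "tool_pos": TCP position; "tcp_rot": TCP orientation; "contact_force": force on the tool from outside, world axes, zero at the start; "torque": the same for the moment, N m; "width": opening from 0.0 (shut) to 1.0 (fully open); "finger_force": force on a finger pad.
Only numpy, scipy, OpenCV 4.12 (cv2) and the standard library are available. Lean on these libraries where they do the work, as an engineer would, in place of code of your own. Each camera call takes 0.05 s, during which the arm holds its last target. There are 200 camera calls.

## Working session

There is one attempt and no reset: what is moved stays moved. The work goes in short steps, Python scripts to look and compute and a shell command to move; the robot and the scene stay as the last step left them, time stands still between calls to the robot, and variables do not carry over. Pictures are saved under pics/ and viewed, at most 10 in all, crops included, and the job is handed in when it is done.

```bash
ls; mkdir -p pics
python3 - <<'E'
from rig import arm, viewer
import cv2,pickle
print(arm.state())
for n in("scene","top"):
    d=viewer.get_image(n); pickle.dump(d,open(f"{n}.pkl","wb")); cv2.imwrite(f"pics/{n}0.png",d["frame"][:,:,::-1]); print(n,d["fx"],d["distortion"],d["R"],d["t"])
E
```

```text
pics
{'t': 0.0, 'joints': array([-1.34047917,  0.61588042, -0.01261582,  1.42488659,  0.00806397,
        1.10341121, -0.04041297]), 'joint_velocities': array([ 1.57471484e-05,  3.18458299e-04, -1.35940476e-03, -1.45283451e-03,
       -4.35937585e-04, -3.77116151e-04,  1.06127940e-04]), 'joint_efforts': array([ 7.54161056e-05, -4.58936691e+01,  2.09039231e-01, -1.65745908e+01,
       -6.10977039e-02,  2.06932303e-02,  2.38181738e-04]), 'tool_pos': array([0.16488252, 0.62791947, 0.21751044]), 'tcp_rot': array([-3.13905622e+00,  4.59450810e-06,  2.88481223e+00]), 'contact_force': array([-0.18650028, -0.23812745, -0.1097023 ]), 'torque': array([-0.01061882, -0.00583702, -0.00289334]), 'finger_force': 0.0, 'width': 0.999078212677951}
scene 526.1570402598685 [-0.14432065  0.          0.          0.          0.        ] [[-0.63387746  0.77327144 -0.0158321 ]
 [ 0.51004138  0.40253526 -0.7601468 ]
 [-0.58142683 -0.48991494 -0.64955846]] [ 0.34465873 -0.21645526  1.87484468]
top 417.914844133745 [-0.11370436  0.          0.          0.          0.        ] [[ 0.02765552 -0.99923804  0.02754107]
 [-0.99381317 -0.03044927 -0.10680932]
 [ 0.10756654 -0.02441681 -0.99389801]] [-0.02132095  0.5623866   1.43972442]
```

View pics/scene0.png

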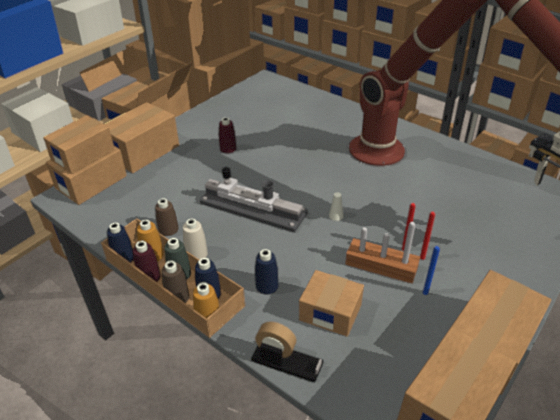

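View pics/top0.png

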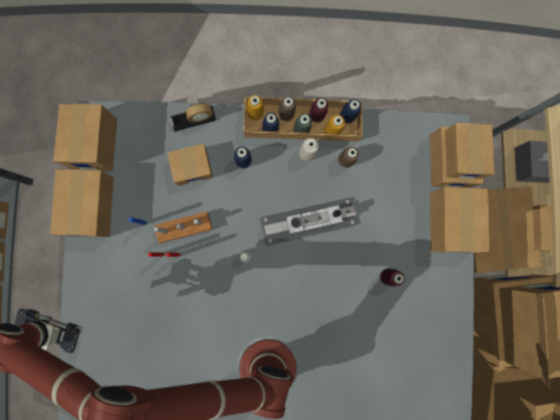

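The scene view shows the block at (383,258) with grey rods at (364,240), (385,245) and (409,240). Red rods stand behind it at (409,228) and (428,235), and a blue one at (432,270). The stand is at (255,200). In the top view the block is at (183,228) and the stand at (310,220).

Candidates for the long spindle (scene pixels):
- grey rods at 364 and 385 (short)
- grey rod at 409 (long, my choice)
- red rods at 409,215 and 428,235
- blue rod at 432,270

I'll check this in a close crop.

Run:
```python
import cv2,pickle,numpy as np
s=pickle.load(open("scene.pkl","rb"))["frame"][:,:,::-1];t=pickle.load(open("top.pkl","rb"))["frame"][:,:,::-1]
r=lambda a:cv2.resize(a,(400,300),interpolation=cv2.INTER_CUBIC)
cv2.imwrite("pics/crop1.png",np.vstack([np.hstack([r(s[155:245,190:310]),r(s[195:300,340:480])]),np.hstack([r(t[180:255,255:370-0][:,:]) if 0 else r(t[175:265,255:375]),r(t[195:255,140:220])])]))
```

```text
(no output)
```

View pics/crop1.png

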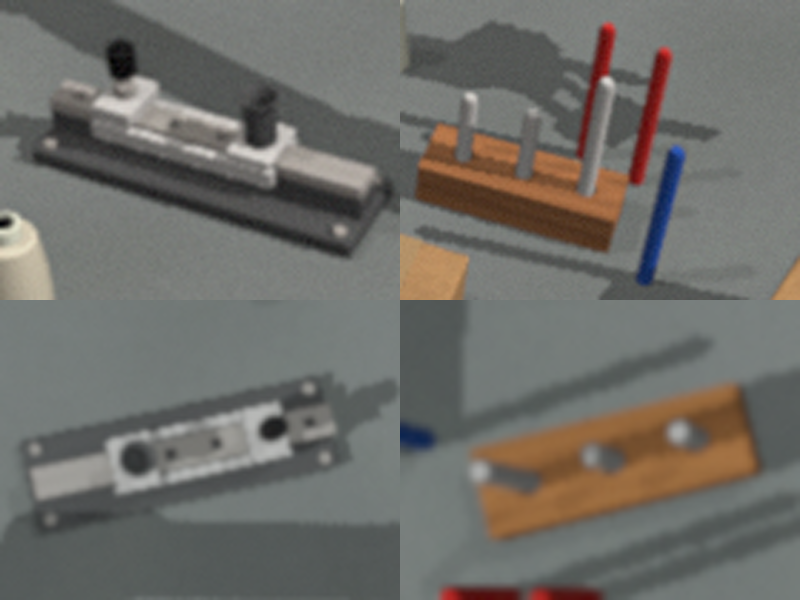

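Crop: the only tall grey rod is at crop (605,85), which is scene (412,225) and top (156,229). It stands in the end socket nearest the blue rod. The knob is at scene (226,169) and top (337,213). The cup is at scene (268,184) and top (296,222).

```bash
cat > h.py <<'E'
import numpy as np,cv2
from scipy.spatial.transform import Rotation as Rot
def rays(d):
    h,w=d["z_map"].shape; K=np.array([[d["fx"],0,d["cx"]],[0,d["fy"],d["cy"]],[0,0,1]])
    uv=np.stack(np.meshgrid(np.arange(w),np.arange(h)),-1).reshape(-1,1,2).astype(float)
    n=cv2.undistortPoints(uv,K,np.array(d["distortion"])).reshape(h,w,2)
    return np.dstack([n,np.ones((h,w))])
def pose(s): 
    T=np.eye(4);T[:3,:3]=Rot.from_euler("xyz",s["tcp_rot"]).as_matrix();T[:3,3]=s["tool_pos"];return T
def frame(d,s=None):  # camera->world
    T=np.eye(4)
    if "R" in d: T[:3,:3]=np.array(d["R"]).T;T[:3,3]=-np.array(d["R"]).T@d["t"];return T
    return pose(s)@np.array(d["hand_eye"])
def cloud(d,s=None):
    T=frame(d,s);P=rays(d)*d["z_map"][...,None];W=P@T[:3,:3].T+T[:3,3];W[d["z_map"]<=0]=np.nan;return W
def onplane(d,mask,z,s=None):
    T=frame(d,s);r=rays(d)[mask]@T[:3,:3].T;o=T[:3,3];return o+r*((z-o[2])/r[:,2])[:,None]
E
python3 - <<'E'
import pickle,numpy as np,cv2
from h import *
D={n:pickle.load(open(n+".pkl","rb")) for n in("scene","top")}
box={"top":dict(rod=(150,165,222,236),sa=(170,184,219,233),sb=(188,202,215,229),knob=(328,346,204,222),cup=(286,306,212,232)),
"scene":dict(rod=(403,417,220,262),sa=(378,392,228,262),sb=(357,371,222,258),knob=(218,234,165,181),cup=(258,280,176,196))}
zt=dict(rod=.18,sa=.12,sb=.12,knob=.127,cup=.115)
for n,d in D.items():
    W=cloud(d)
    for k,(a,b,c,e) in box[n].items():
        w=W[c:e,a:b].reshape(-1,3); w=w[~np.isnan(w[:,0])]
        q=w[(w[:,2]>zt[k]-.012)&(w[:,2]<zt[k]+.012)]
        print(n,k,len(q),"max",w[:,2].max().round(3),"mean",q.mean(0).round(4) if len(q) else None,"mid",((q.max(0)+q.min(0))/2).round(4) if len(q) else None)
d=D["top"];hsv=cv2.cvtColor(d["frame"],cv2.COLOR_RGB2HSV)
W=cloud(d);m=np.zeros(hsv.shape[:2],bool);m[200:250,145:220]=1
m&=(np.abs(W[...,2]-.045)<.01)&(hsv[...,1]>100)
p=onplane(d,m,.045)[:,:2];print("block",cv2.minAreaRect((p*1000).astype(np.float32)))
m=np.zeros(hsv.shape[:2],bool);m[190:250,255:365]=1;m&=(W[...,2]>.01)&(W[...,2]<.03)
p=W[m][:,:2];print("plate",cv2.minAreaRect((p*1000).astype(np.float32)))
m=np.zeros(hsv.shape[:2],bool);m[190:250,255:365]=1;m&=(W[...,2]>.045)&(W[...,2]<.062)
p=W[m][:,:2];print("rail",cv2.minAreaRect((p*1000).astype(np.float32)))
# tall stuff list in the top view
m=((W[...,2]>.06)&(W[...,2]<.3)).astype(np.uint8);m[300:]=0
n,l,st,c=cv2.connectedComponentsWithStats(m)
for i in range(1,n):
    if st[i,4]>12: w=W[l==i];print(c[i].round(),st[i,4],w.mean(0).round(3),w[:,2].max().round(3))
E
```

```text
scene rod 31 max 0.179 mean [0.4714 0.3685 0.1741] mid [0.469  0.3687 0.1739]
scene sa 28 max 0.119 mean [0.4869 0.3117 0.1138] mid [0.4843 0.3117 0.1138]
scene sb 28 max 0.121 mean [0.5053 0.2534 0.1143] mid [0.5053 0.2523 0.1146]
scene knob 49 max 0.129 mean [ 0.5447 -0.2103  0.1239] mid [ 0.5412 -0.2107  0.122 ]
scene cup 86 max 0.117 mean [ 0.5071 -0.0807  0.1099] mid [ 0.5105 -0.0807  0.1103]
top rod 21 max 0.183 mean [0.4684 0.3644 0.1773] mid [0.4692 0.3653 0.1767]
top sa 21 max 0.123 mean [0.4843 0.3082 0.1182] mid [0.4845 0.3081 0.1161]
top sb 14 max 0.124 mean [0.4992 0.25   0.1173] mid [0.4993 0.2503 0.1169]
top knob 54 max 0.133 mean [ 0.5378 -0.2133  0.1262] mid [ 0.5378 -0.2131  0.1249]
top cup 83 max 0.124 mean [ 0.5048 -0.0786  0.1132] mid [ 0.5047 -0.0786  0.1143]
block ((483.0833435058594, 307.06048583984375), (61.68461990356445, 190.08567810058594), 15.856154441833496)
plate ((519.5115966796875, -141.56439208984375), (387.5325012207031, 189.31771850585938), 86.9354476928711)
rail ((518.4755249023438, -133.98338317871094), (56.300193786621094, 318.6486511230469), 14
[... 174 characters left out ...]
.638  0.168] 0.214
[309. 148.] 264 [ 0.762 -0.12   0.103] 0.132
[189. 163.] 1248 [0.7  0.29 0.08] 0.089
[242. 156.] 260 [0.726 0.105 0.104] 0.132
[349. 155.] 244 [ 0.744 -0.262  0.092] 0.12
[ 79. 203.] 3516 [0.548 0.646 0.124] 0.139
[462. 220.] 3328 [ 0.53  -0.647  0.126] 0.143
[334. 215.] 204 [ 0.537 -0.211  0.088] 0.133
[294. 224.] 213 [ 0.503 -0.077  0.085] 0.124
[136. 220.] 63 [0.496 0.448 0.126] 0.173
[197. 222.] 25 [0.498 0.248 0.104] 0.124
[179. 225.] 35 [0.484 0.306 0.103] 0.123
[160. 229.] 55 [0.468 0.363 0.139] 0.183
[154. 254.] 61 [0.387 0.379 0.131] 0.174
[171. 254.] 52 [0.389 0.324 0.133] 0.173
[244. 256.] 54 [0.391 0.088 0.082] 0.091
[394. 277.] 287 [ 0.33  -0.414  0.103] 0.132
```

Measurements are consistent across both views and with the given heights:
- long rod: about (0.468, 0.365)
- knob: (0.539, -0.212)
- cup: (0.505, -0.079)
- stand yaw: about 14°

I'll move above the rod with the fingers closing along the stand's x.

```bash
cat >> h.py <<'E'
def delta(s,xyz,yaw):
    T=pose(s);d=T[:3,:3].T@(np.array(xyz)-T[:3,3])*100
    G=Rot.from_euler("xyz",[np.pi,0,yaw]).as_matrix()
    return d.round(2),Rot.from_matrix(T[:3,:3].T@G).as_rotvec().round(3)
E
python3 -c "
from rig import arm
from h import *
print(delta(arm.state(),[.468,.365,.26],1.815))"
python3 -m handwheel '[[-4,-2,-0.6,0,0,0.13],[-8,-4,-1.2,0,0,0.26],[-12,-6,-2,0,0,0.4],[-16,-8,-2.5,0,0,0.53],[-20,-10,-3,0,0,0.66],[-24,-12,-3.5,0,0,0.8],[-28,-14,-4,0,0,0.93],[-32,-16,-4.2,0,0,1.0],[-36,-17.8,-4.2,0,0,1.07],[-36,-17.8,-4.2,0,0,1.07],[-36,-17.8,-4.2,0,0,1.07]]' 5
python3 - <<'E'
from rig import arm, viewer
import pickle,cv2
s=arm.state();d=viewer.get_image("wrist");print(s["tool_pos"],s["tcp_rot"],s["width"]);print(d["hand_eye"])
pickle.dump((s,d),open("w1.pkl","wb"));cv2.imwrite("pics/w1.png",d["frame"][:,:,::-1])
E
```

```text
(array([-36.  , -17.75,  -4.2 ]), array([-2.00e-03,  1.00e-03,  1.07e+00]))
t: 1.2
tool_pos: [0.4686, 0.3639, 0.2601]
tcp_rot: [-3.14, 0.001, 1.812]
contact_force: [-0.5, 1.1, -0.5]
width: 0.538
finger_force: 0.0
[0.46858919 0.36387568 0.26011583] [-3.14043282e+00  5.19420124e-04  1.81213705e+00] 0.5381673239604369
[[-7.29721889e-04 -9.62364752e-01 -2.71760099e-01  7.57777905e-02]
 [ 9.99999734e-01 -6.96245694e-04 -2.19603172e-04 -4.12571922e-04]
 [ 2.21265538e-05 -2.71760187e-01  9.62365004e-01 -1.66495168e-01]
 [ 0.00000000e+00  0.00000000e+00  0.00000000e+00  1.00000000e+00]]
```

View pics/w1.png

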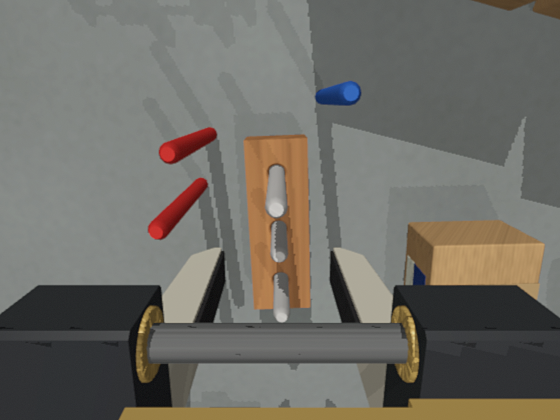

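The wrist view shows the long spindle's top at (276,208). The short rods are at (279,255) and (281,315), the red ones at left (160,150) and (158,230), and the blue at (348,93). The choice is confirmed, so now I'll refine it.

Run:
```python
import pickle,numpy as np
from h import *
s,d=pickle.load(open("w1.pkl","rb"));W=cloud(d,s)
w=W[160:225,262:292].reshape(-1,3);w=w[~np.isnan(w[:,0])]
for lo,hi in((.165,.19),(.12,.15),(.08,.12)):
    q=w[(w[:,2]>lo)&(w[:,2]<hi)];print(len(q),q.mean(0).round(4),((q.max(0)+q.min(0))/2).round(4),q.max(0).round(4))
m=np.zeros(W.shape[:2],bool);m[160:225,262:292]=1;m&=(W[...,2]>.174)
p=onplane(d,m,.18,s);print(((p.max(0)+p.min(0))/2).round(4),cv2.minEnclosingCircle((p[:,:2]*1000).astype(np.float32)))
print(delta(s,[.468,.365,.145],1.815))
```

```text
444 [0.4659 0.3707 0.1775] [0.4663 0.3689 0.1736] [0.474  0.3767 0.1821]
151 [0.4652 0.3748 0.1357] [0.4664 0.3721 0.1349] [0.4741 0.3767 0.1497]
144 [0.4651 0.3748 0.1013] [0.4664 0.372  0.1002] [0.474  0.3766 0.1199]
[0.466  0.3703 0.18  ] ((465.97900390625, 370.3426513671875), 7.766016483306885)
(array([ 0.13, -0.02, 11.51]), array([-0.001,  0.001, -0.003]))
```

```bash
python3 -m handwheel '[[0.55,-0.1,0,0,0,0],[0.55,-0.1,3,0,0,0],[0.55,-0.1,6,0,0,0],[0.55,-0.1,9,0,0,0],[0.55,-0.1,11.5,0,0,0],[0.55,-0.1,12.5,0,0,0],[0.55,-0.1,12.5,0,0,0]]' 5
python3 -m handwheel '[[0,0,0,0,0,0],[0,0,0,0,0,0],[0,0,0,0,0,0],[0,0,0,0,0,0],[0,0,0,0,0,0],[0,0,0,0,0,0]]' 0.5
```

```text
t: 1.95
tool_pos: [0.4639, 0.3711, 0.1343]
tcp_rot: [-3.138, 0.001, 1.817]
contact_force: [-0.2, -0.1, 1.2]
width: 0.538
finger_force: 0.0
t: 2.55
tool_pos: [0.4661, 0.3703, 0.1362]
tcp_rot: [3.141, -0.0, 1.815]
contact_force: [-0.2, 0.2, 1.6]
width: 0.164
finger_force: 30.0
```

```bash
python3 -m handwheel '[[0,0,-1,0,0,0],[0,0,-3,0,0,0],[0,0,-6,0,0,0],[0,0,-9,0,0,0],[0,0,-12,0,0,0],[0,0,-15,0,0,0],[0,0,-16,0,0,0],[0,0,-16,0,0,0]]'
python3 -m handwheel '[[-1,0,0,0,0,0],[-4,-0.5,0,0,0,0],[-8,-1,0,0,0,0],[-12,-1.7,0,0,0,0],[-16,-2.4,0,0,0,0],[-20,-3.1,0,0,0,0],[-24,-3.8,0,0,0,0],[-28,-4.4,0,0,0,0],[-32,-5,0,0,0,0],[-36,-5.6,0,0,0,0],[-40,-6.2,0,0,0,0],[-44,-6.7,0,0,0,0],[-47,-7,0,0,0,0],[-50,-7.1,0,0,0,0],[-51.5,-7.1,0,0,0,0],[-51.5,-7.1,0,0,0,0],[-51.5,-7.1,0,0,0,0],[-51.5,-7.1,0,0,0,0]]'
python3 - <<'E'
from rig import arm, viewer
import pickle,cv2
s=arm.state();d=viewer.get_image("wrist");print(s["tool_pos"],s["tcp_rot"],s["joints"].round(2))
pickle.dump((s,d),open("w2.pkl","wb"));cv2.imwrite("pics/w2.png",d["frame"][:,:,::-1])
E
```

```text
t: 3.35
tool_pos: [0.4663, 0.3703, 0.297]
tcp_rot: [3.139, -0.001, 1.815]
contact_force: [-0.6, 0.4, -1.6]
width: 0.169
finger_force: 30.0
t: 5.15
tool_pos: [0.5212, -0.1444, 0.2951]
tcp_rot: [-3.141, -0.002, 1.818]
contact_force: [-0.3, 0.7, -0.2]
width: 0.167
finger_force: 30.0
[ 0.52121501 -0.14438772  0.2951436 ] [-3.14085894e+00 -1.97167405e-03  1.81801665e+00] [-0.07  0.4   0.45  1.63 -0.19  1.16  0.67]
```

View pics/w2.png

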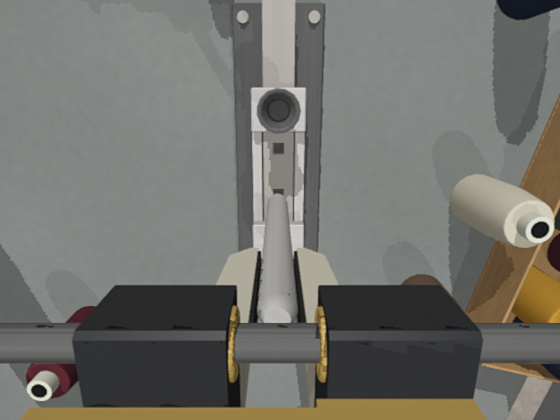

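The wrist view shows the cup rim at (279,110) with the rail beyond it. The held spindle's foot is at (277,197) and its top at (278,310).

Run:
```python
import pickle,numpy as np
from h import *
s,d=pickle.load(open("w2.pkl","rb"));W=cloud(d,s);T=pose(s)
L=(W-T[:3,3])@T[:3,:3]   # tool coords
m=np.zeros(W.shape[:2],bool);m[80:140,245:315]=1;m&=(W[...,2]>.106)&(W[...,2]<.13)
p=onplane(d,m,.115,s)[:,:2];pl=(p-T[:2,3])@T[:2,:2]
print(m.sum(),"cup z",np.nanmedian(W[m][:,2]),"mid",((p.max(0)+p.min(0))/2).round(4),"tool mid",(pl.max(0)+pl.min(0))/2,"size",np.ptp(pl,axis=0),cv2.minEnclosingCircle((pl*1000).astype(np.float32)))
g=d["frame"].mean(2);
# rod
m=np.zeros(W.shape[:2],bool);m[185:260,255:300]=1
for lo,hi in((.03,.05),(.05,.07),(.07,.09),(.09,.11),(.11,.13),(.13,.16)):
    q=L[m];q=q[(np.abs(q[:,1])<.02)&(np.abs(q[:,0])<.03)&(q[:,2]>lo)&(q[:,2]<hi)]
    if len(q):print(lo,len(q),"xmax",np.percentile(q[:,0],95).round(4),"y mid",((q[:,1].max()+q[:,1].min())/2).round(4),np.ptp(q[:,1]).round(4),"zmax",q[:,2].max().round(4))
```

```text
1135 cup z 0.11441133358639488 mid [ 0.5053 -0.0779] tool mid [0.06837339 0.00076151] size [0.03881921 0.03843565] ((68.2056884765625, 0.910872220993042), 19.833959579467773)
0.03 288 xmax 0.0065 y mid -0.0003 0.016 zmax 0.05
0.05 219 xmax 0.0064 y mid -0.0002 0.016 zmax 0.07
0.07 177 xmax 0.0063 y mid -0.0002 0.016 zmax 0.0899
0.09 138 xmax 0.0063 y mid -0.0001 0.0158 zmax 0.1093
0.11 75 xmax 0.0063 y mid -0.0004 0.0155 zmax 0.1229
```

```bash
python3 -m handwheel '[[2,0.1,0,0,0,0],[4,0.1,0,0,0,0],[6,0.1,0,0,0,0],[7,0.1,0,0,0,0],[7,0.1,0,0,0,0],[7,0.1,2,0,0,0],[7,0.1,4,0,0,0],[7,0.1,5,0,0,0],[7,0.1,5,0,0,0],[7,0.1,5,0,0,0]]'
python3 - <<'E'
from rig import arm, viewer
from h import *
s=arm.state();d=viewer.get_image("wrist");print(s["tool_pos"],s["tcp_rot"])
cv2.imwrite("pics/w3.png",cv2.resize(d["frame"][150:290,190:370,::-1],None,fx=3,fy=3))
W=cloud(d,s);T=pose(s);L=(W-T[:3,3])@T[:3,:3];p=L[150:290,220:340].reshape(-1,3);p=p[~np.isnan(p[:,0])]
h=T[2,3]-p[:,2]
q=p[(h>.106)&(h<.125)&(np.abs(p[:,:2]).max(1)<.035)];print("rim",len(q),q.min(0),q.max(0))
q=p[(p[:,2]>.05)&(p[:,2]<.11)&(np.abs(p[:,:2]).max(1)<.015)];print("rod",len(q),q.min(0),q.max(0))
E
```

```text
t: 6.2
tool_pos: [0.5059, -0.0792, 0.2462]
tcp_rot: [3.141, 0.001, 1.814]
contact_force: [0.3, -0.3, -0.3]
width: 0.166
finger_force: 30.0
[ 0.50585115 -0.07921462  0.24616393] [3.14090936e+00 8.64558640e-04 1.81415639e+00]
rim 971 [-0.01486308 -0.01927928  0.12117102] [0.02118658 0.01906784 0.14016018]
rod 538 [-0.00190421 -0.00821945  0.05005501] [0.00682514 0.00777599 0.10997703]
```

View pics/w3.png

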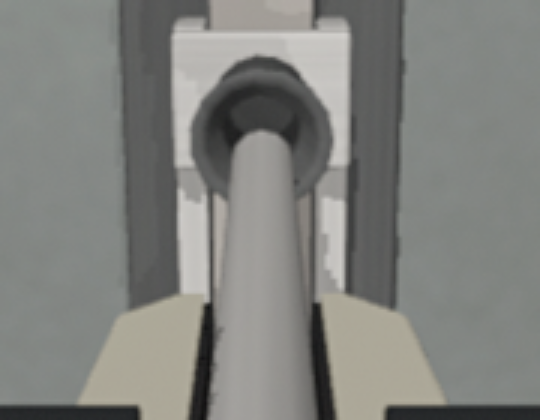

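The foot is over the mouth and laterally centred, but about 2 mm short in x. I'll correct that and descend gently.

```bash
python3 -m handwheel '[[0.2,0,0.5,0,0,0],[0.2,0,1,0,0,0],[0.2,0,1.5,0,0,0],[0.2,0,2,0,0,0],[0.2,0,2.5,0,0,0],[0.2,0,3,0,0,0],[0.2,0,3,0,0,0]]'
python3 -m handwheel '[[0,0,0.4,0,0,0],[0,0,0.8,0,0,0],[0,0,1.2,0,0,0],[0,0,1.6,0,0,0],[0,0,1.8,0,0,0],[0,0,1.8,0,0,0],[0,0,1.8,0,0,0]]'
```

```text
t: 6.95
tool_pos: [0.5043, -0.0765, 0.2148]
tcp_rot: [-3.14, -0.001, 1.815]
contact_force: [-0.4, 1.0, -0.9]
width: 0.168
finger_force: 30.0
t: 7.65
tool_pos: [0.505, -0.0767, 0.1977]
tcp_rot: [3.141, 0.0, 1.815]
contact_force: [0.2, 0.7, -1.7]
width: 0.168
finger_force: 30.0
```

```bash
python3 -m handwheel '[[0,0,0.1,0,0,0],[0,0,0.2,0,0,0],[0,0,0.3,0,0,0],[0,0,0.3,0,0,0]]'
python3 -m handwheel '[[0,0,0,0,0,0],[0,0,0,0,0,0],[0,0,0,0,0,0],[0,0,0,0,0,0],[0,0,0,0,0,0],[0,0,0,0,0,0]]' 5
python3 -m handwheel '[[0,0,-2,0,0,0],[0,0,-5,0,0,0],[0,0,-8,0,0,0],[0,0,-8,0,0,0],[-4,0,-8,0,0,0],[-7,0,-8,0,0,0],[-7,0,-8,0,0,0],[-7,0,-8,0,0,0]]'
python3 - <<'E'
from rig import arm, viewer
from h import *
s=arm.state();d=viewer.get_image("wrist");print(s["tool_pos"],s["tcp_rot"])
o=viewer.get_image("scene")
a=cv2.resize(d["frame"],(400,300));b=cv2.resize(o["frame"][110:245,160:340],(400,300))
cv2.imwrite("pics/w4.png",np.hstack([a,b])[:,:,::-1])
W=cloud(d,s);w=W[(W[...,2]>.13)&(W[...,2]<.26)&(np.hypot(W[...,0]-.505,W[...,1]+.078)<.025)]
print(len(w),w[:,2].max())
for lo,hi in((.13,.16),(.19,.22),(.232,.25)):
    q=w[(w[:,2]>lo)&(w[:,2]<hi)];print(lo,len(q),q.mean(0).round(4),q.min(0).round(4),q.max(0).round(4))
E
```

```text
t: 8.05
tool_pos: [0.5054, -0.0769, 0.1961]
tcp_rot: [3.14, 0.0, 1.815]
contact_force: [-2.1, 0.4, 7.1]
width: 0.168
finger_force: 30.0
t: 8.65
tool_pos: [0.5049, -0.0766, 0.1946]
tcp_rot: [-3.141, 0.0, 1.815]
contact_force: [-0.5, 0.9, 0.1]
width: 0.535
finger_force: 0.0
t: 9.45
tool_pos: [0.5212, -0.1446, 0.2736]
tcp_rot: [-3.14, -0.001, 1.813]
contact_force: [0.2, -0.7, -0.4]
width: 0.54
finger_force: 0.0
[ 0.52121612 -0.14463329  0.27363471] [-3.13986430e+00 -1.20678127e-03  1.81335961e+00]
692 0.2423383931982482<stdin>:10: RuntimeWarning: Mean of empty slice.
  ret = um.true_divide(
Traceback (most recent call last):
ValueError: zero-size array to reduction operation minimum which has no identity
```

View pics/w4.png

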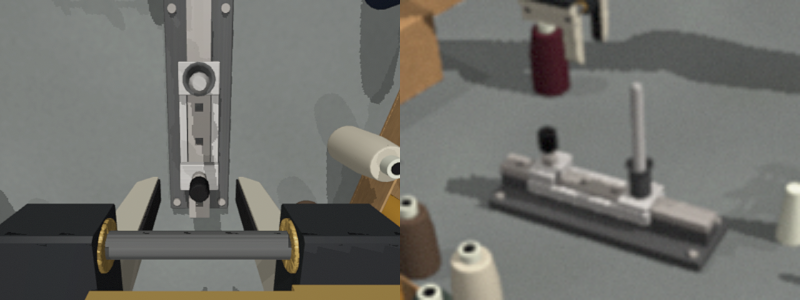

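The spindle stands upright in the cup: scene crop foot at (638,160), measured top 0.242 m against 0.240 expected. The knob is at wrist (279,263). I'll measure it next.

Run:
```python
from rig import arm, viewer
from h import *
s=arm.state();d=viewer.get_image("wrist");W=cloud(d,s);T=pose(s)
m=(np.abs(W[...,2]-.125)<.007)&(np.hypot(W[...,0]-.539,W[...,1]+.212)<.03)
p=onplane(d,m,.127,s)[:,:2];print(m.sum(),W[m][:,2].max(),cv2.minEnclosingCircle((p*1000).astype(np.float32)))
q=W[(np.abs(W[...,2]-.115)<.008)&(np.hypot(W[...,0]-.505,W[...,1]+.078)<.03)];print("cup",cv2.minEnclosingCircle((q[:,:2]*1000).astype(np.float32)))
print(delta(s,[*(p.max(0)+p.min(0))/2,.096],1.815))
```

```text
684 0.12978091237291883 ((538.7765502929688, -211.02993774414062), 14.539584159851074)
cup ((505.2350158691406, -77.8604736328125), 19.744293212890625)
(array([-7.06,  0.03, 17.77]), array([-0.001, -0.002,  0.002]))
```

```bash
python3 -m handwheel '[[-3,0,0,0,0,0],[-6,0,0,0,0,0],[-7.1,0,0,0,0,0],[-7.1,0,3,0,0,0],[-7.1,0,7,0,0,0],[-7.1,0,11,0,0,0],[-7.1,0,14,0,0,0],[-7.1,0,16,0,0,0],[-7.1,0,17.3,0,0,0],[-7.1,0,17.7,0,0,0],[-7.1,0,17.7,0,0,0],[-7.1,0,17.7,0,0,0]]' 5
python3 -m handwheel '[[0,0,0,0,0,0],[0,0,0,0,0,0],[0,0,0,0,0,0],[0,0,0,0,0,0],[0,0,0,0,0,0],[0,0,0,0,0,0]]' 2
```

```text
t: 10.8
tool_pos: [0.5398, -0.2136, 0.0988]
tcp_rot: [3.14, 0.001, 1.815]
contact_force: [0.2, -0.3, -0.2]
width: 0.538
finger_force: 0.0
t: 11.4
tool_pos: [0.5396, -0.2134, 0.0981]
tcp_rot: [3.14, 0.001, 1.815]
contact_force: [0.4, -0.1, 1.7]
width: 0.281
finger_force: 30.0
```

```bash
python3 -m handwheel '[[0,0,-0.4,0,0,0],[0,0,-0.8,0,0,0],[0,0,-1.2,0,0,0],[0,0,-1.5,0,0,0],[0,0,-1.5,0,0,0],[0,0,-1.5,0,0,0]]'
python3 -c "
from rig import arm
print(arm.state()['tool_pos'])"
```

```text
t: 12.0
tool_pos: [0.5395, -0.2134, 0.1126]
tcp_rot: [3.141, 0.001, 1.815]
contact_force: [5.4, -0.5, -5.8]
width: 0.282
finger_force: 30.0
[ 0.5394586  -0.21340431  0.1126216 ]
```

```bash
python3 -m handwheel '[[0.2,0,0,0,0,0],[0.5,0,0,0,0,0],[0.9,0,0,0,0,0],[1.3,0,0,0,0,0],[1.7,0,0,0,0,0],[2.1,0,0,0,0,0],[2.5,0,0,0,0,0],[2.9,0,0,0,0,0],[3.3,0,0,0,0,0],[3.7,0,0,0,0,0],[4.1,0,0,0,0,0],[4.4,0,0,0,0,0],[4.7,0,0,0,0,0],[4.9,0,0,0,0,0],[5,0,0,0,0,0],[5,0,0,0,0,0],[5,0,0,0,0,0],[5,0,0,0,0,0]]'
python3 - <<'E'
from rig import arm, viewer
from h import *
import pickle
s=arm.state();print(s["tool_pos"],np.hypot(*(s["tool_pos"][:2]-[.5396,-.2134])))
r=[]
for d in(pickle.load(open("top.pkl","rb")),viewer.get_image("top")):
    W=cloud(d);c=W[190:250,255:330].reshape(-1,3);c=c[(c[:,2]>.066)&(c[:,2]<.082)]
    r.append(c);print(len(c),c.min(0).round(4),c.max(0).round(4),c.mean(0).round(4))
    u=np.array([-.242,.970]);t=c[:,:2]@u;print("along",np.percentile(t,[1,50,98,100]).round(4))
E
```

```text
t: 13.8
tool_pos: [0.5272, -0.1649, 0.1127]
tcp_rot: [3.141, 0.0, 1.815]
contact_force: [4.3, -0.6, -5.6]
width: 0.284
finger_force: 30.0
[ 0.52719587 -0.16486436  0.11268953] 0.05009561913402407
85 [ 0.475  -0.1977  0.066 ] [ 0.5613 -0.053   0.0809] [ 0.5144 -0.1099  0.0703]
along [-0.3252 -0.2023 -0.1771 -0.1763]
58 [ 0.4634 -0.1485  0.066 ] [ 0.5494 -0.0053  0.0805] [ 0.4981 -0.0518  0.0692]
along [-0.2747 -0.1472 -0.1275 -0.1265]
```

The tool moved 50.1 mm and the section's outer edge moved about 49.7 mm in the top view. I'll lower the pin now.

```bash
python3 -m handwheel '[[0,0,0.4,0,0,0],[0,0,0.8,0,0,0],[0,0,1.2,0,0,0],[0,0,1.5,0,0,0],[0,0,1.6,0,0,0],[0,0,1.6,0,0,0],[0,0,1.6,0,0,0],[0,0,1.6,0,0,0],[0,0,1.6,0,0,0]]'
python3 - <<'E'
from rig import arm, viewer
from h import *
o=viewer.get_image("scene");t=viewer.get_image("top");W=cloud(o)
a=cv2.resize(o["frame"][110:245,160:340],(400,300));b=cv2.resize(t["frame"][150:285,210:390],(400,300))
cv2.imwrite("pics/w5.png",np.hstack([a,b])[:,:,::-1])
w=cloud(t);q=w[(w[...,2]>.2)&(w[...,2]<.26)&(np.hypot(w[...,0]-.4935,w[...,1]+.030)<.02)];print("spindle top",len(q),q.mean(0) if len(q) else 0,q[:,2].max() if len(q) else 0)
q=W[(W[...,2]>.13)&(W[...,2]<.26)&(np.hypot(W[...,0]-.4935,W[...,1]+.030)<.02)];print(len(q),q.mean(0),q[:,2].max())
print(arm.state())
E
```

```text
t: 14.75
tool_pos: [0.5273, -0.1649, 0.098]
tcp_rot: [3.14, -0.0, 1.815]
contact_force: [2.8, 1.2, 6.2]
width: 0.28
finger_force: 30.0
spindle top 26 [ 0.49114028 -0.02942268  0.23571949] 0.24274741192193394
178 [ 0.49985152 -0.02903893  0.1900961 ] 0.24187706338597315
{'t': 14.85, 'joints': array([ 0.02945912,  0.63983081,  0.36704933,  1.85282282, -0.33669088,
        0.70884972,  0.83213568]), 'joint_velocities': array([-8.29160146e-04, -1.36114072e-03,  1.78595535e-03,  2.27175674e-03,
       -6.53074046e-05,  2.01952227e-03,  1.35563685e-03]), 'joint_efforts': array([ 8.93054903e-01, -3.69186509e+01,  4.45399940e+00, -8.77638459e+00,
        3.88317034e-01,  5.38589247e-01, -1.25924464e-03]), 'tool_pos': array([ 0.52727569, -0.16494864,  0.09802907]), 'tcp_rot': array([ 3.14019198e+00, -6.25861256e-05,  1.81485621e+00]), 'contact_force': array([2.7081055 , 1.4071441 , 5.47170608]), 'torque': array([ 0.11549141, -0.45339976,  0.001656  ]), 'finger_force': 30.001186709851027, 'width': 0.2863743334509455}
```

View pics/w5.png

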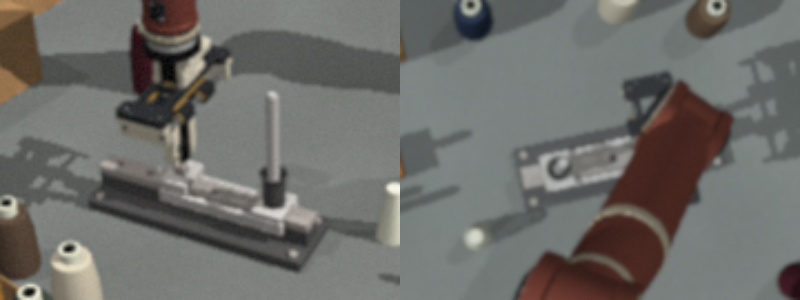

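The image shows the spindle upright in the cup at (272,140), the knob gripped, and nothing else disturbed. The TCP height of 0.0980 m equals its value when the pin was home, with 6 N of downward hold, so the pin is home.

```bash
python3 -c "
from rig import arm
print(arm.job_done())"
```

```text
the job is handed in; nothing more can be done
None
```

I handed the job in with the long spindle standing in the cup, the section slid out about 50 mm to the next hole, the pin home by tool height, and the knob still gripped; no verdict came back.

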